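Clear the chromatography plate and hold the lamp over it

TASK

First pick the two cork chunks off the white plate and drop them in the grey waste bin. Then take the inspection lamp by its handle, carry it over the bin and hold it level about 3 cm above the plate, centred on it and lined up with its long side, touching neither plate nor base; finish while still holding the lamp there. Leave the bin, beaker, tube rack and timer where they stand.

Things in the scene. Friction and masses are not known exactly. Their poses are not given: they have to be found in the camera images.
- viewing_base: black viewing base, 176 x 104 x 16 mm (x, y, z), fixed to the bench, with a white plate (140 x 70 mm, top face 18 mm above the bench) set in its middle. Origin: centre of the underside, on the bench; x runs along its long side, z up. Its place and yaw vary. A tall imager stands to its left (y above 0.40 where x is above 0.43): come to it from the middle of the bench.
- cork_a: chunk of brown cork, about 30 x 22 x 23 mm (x, y, z), lying on the half of the white plate toward the base's -x end; origin at the centre of its underside, z up. Easily pinched across y (22 mm) from above. 12 g or so.
- cork_b: the other chunk of brown cork, about 26 x 24 x 24 mm (x, y, z), on the half toward the base's +x end, centre 60 mm or more from the first; origin at the centre of its underside, z up. Pinched across y (24 mm).
- waste_bin: loose open grey bench bin, outside 180 x 110 x 80 mm (x, y, z), walls and floor 4 mm, rim bead 10 mm thick centred on the outer face of the walls (top 81 mm); stands between lamp and base, 0.6 kg. Origin: centre of the underside on the bench, z up. The chunks belong anywhere inside.
- lamp: grey hand-held inspection lamp, 0.3 kg, window down. Housing 150 x 64 mm (x, y), underside at z = 0, top at z = 40 mm; black bar handle along x, 22 mm wide in y, from z = 70 to 90 mm, on two posts, 94 mm open between them. Origin: centre of the underside; balanced under the middle of the handle; z up. Over the plate, either end may face either way.
- beaker: bystander: loose clear beaker, 72 mm across, 90 mm tall, to the right of the lamp; origin at the centre of its underside. Beyond the lamp, from x = 0.61 and right of y = -0.17, stands a tower whose hood juts out to x = 0.52 at 0.59 m above the bench: do not lift high there.
- tube_rack: bystander: loose orange microtube rack, 110 x 73 x 49 mm, origin at the centre of its underside.
- timer: bystander: loose small white bench timer, 66 x 66 x 18 mm, origin at the centre of its underside.

How it is judged (in metres and radians):
On the way, in this order (a step that is already met when the one before it is completed fails the run):
1. both cork chunks are in the waste bin (x of cork_a in the frame of waste_bin between -0.09 and 0.09 m and y of cork_a in the frame of waste_bin between -0.055 and 0.055 m and z of cork_a in the frame of waste_bin between -0.01 and 0.06 m and x of cork_b in the frame of waste_bin between -0.09 and 0.09 m and y of cork_b in the frame of waste_bin between -0.055 and 0.055 m and z of cork_b in the frame of waste_bin between -0.01 and 0.06 m), for 0.2 s.
2. after that, the lamp is lifted off the bench (all of step 1 and height (world z) of lamp above 0.03 m), for 0.1 s.
3. the lamp passes over the bin (x of lamp in the frame of waste_bin between -0.15 and 0.15 m and y of lamp in the frame of waste_bin between -0.08 and 0.08 m and height (world z) of lamp above 0.08 m), for 0.05 s.
At the end, for the whole second after the job is handed in: Both chunks lie in the bin. The fingers hold the lamp (more than 1 N), its underside 12 to 48 mm above the plate's top, its middle within 15 mm of the base's middle, long axes within 0.17 rad (either way round), tilted less than 0.12 rad, at rest, touching neither base nor bin (all of step 1 and horizontal distance between lamp and viewing_base below 0.015 m and z of lamp in the frame of viewing_base between 0.03 and 0.066 m and angle between the x axis of lamp and the x axis of viewing_base, either way round below 0.17 rad and angle between lamp's own z axis and vertical below 0.12 rad and linear speed of lamp below 0.03 m/s and contact force between the fingers and lamp above 1 N and contact force between lamp and viewing_base below 0.2 N and contact force between lamp and waste_bin below 0.2 N); the arm keeps its last pose, push and grip.
It fails at once if the lamp touches the viewing base or plate (contact force between lamp and viewing_base above 1 N).
It fails at once if the bin or a bystander is moved more than 30 mm (distance of any of waste_bin, beaker, tube_rack, timer from where it was at the start of the episode above 0.03 m).
It also fails if it takes over 67 s, if anything falls off the work surface, if the arm or the gripper's body presses on something with over 40 N, if the wrist force passes 120 N, or if a joint passes its speed limit or range.

ROBOT

A 6-joint arm with a two-finger parallel gripper is mounted at the origin on a cart in front of the work surface, level with it; the furniture and walls round the work are solid. World frame = base frame: x ahead of the robot, y to its left, z up, the work surface at z = 0. Lengths are in mm, angles in rad, forces in N, time in s.
With the tool pointing down it reaches from about 300 to 775 mm from the base axis. Payload 14.6 kg.
Tool frame: the origin (TCP) lies on the mounting face of the last link; the fingertips stand 199 mm ahead of it and the grasp point (between the pads) lies 180 mm ahead of it; z points along the fingers, y is the line along which they close (so a half turn about z gives the same grasp; the last joint's range is limited). The gripper opens to 94 mm and grips with 3 to 60 N. Pads are 16 mm wide; open, the fingers measure 119 mm over their backs; the gripper's body (75 mm by 177 mm) begins 78 mm behind the grasp point.
Start: joints at [-1.401, 0.3, 1.521, -0, 1.321, -0.067], TCP at [129.02, -534.644, 404.646] pointing down, gripper open.
Joint ranges: [-3.03, 3.03], [-0.79, 2.21], [0.23, 2.52], [-1.04, 4.18], [0, 3.07], [-2.55, 2.55]. Speed limits (rad/s): [2.22, 2.22, 2.57, 3.14, 3.14, 3.14].

INTERFACE

Orientations are given as [roll, pitch, yaw] about the fixed x, y, z axes, in that order (R = Rz(yaw) Ry(pitch) Rx(roll)).
In Python, from cell import manip gives the robot as it stands. The module is installed in compiled form; this text tells all that it offers.
- The arm moves only by the shell command python3 -m creep 'ROWS' [FORCE]. ROWS is a JSON object of lists of equal length, an entry for each row: "slide": the shift along the world's x, y, z in cm, a list of three; "turn": the turn about the world's z in rad; "claw": the opening, from 0 (shut) to 1 (fully open). A call has 1 to 8 rows; each row shifts and turns the commanded pose from where the row before left it; what a row does not reach is not made up. A row lasts 1/8 s, in which the tool goes at most 62.5 mm and 10.7 degrees, less where a joint would pass 70% of its speed; a pose out of reach is approached as far as the arm can. A call with a gripper value outside its range is refused whole. The fingers move at their own pace and stop on an object; FORCE is the grip in N (left out, the last holds). Time passes only in rows, so rows that do not move let the fingers close. It gives the time, the measured TCP pose, the force, the opening and the grip force at its end, in the units of the state.
- manip.read_state(): the state, without advancing time (a new reading comes with each control period).
- manip.camera(name): name is "side" or "top"; returns (picture, depth): 420x560x3 uint8, red, green, blue; 420x560 float32, mm along the optical axis (not along the pixel's ray), 0 where there is no reading.
- manip.calibration(name): a dict with "intrinsics" (3x3 intrinsics, pixels), "k1" (the pictures are not rectified: a ray, as slopes to the right and down, at radius r is drawn at 1 + k1 r^2 times it, then the intrinsics apply), "pose" (4x4, takes a point from camera to world coordinates). Camera axes: x right, y up, looking along -z (the intrinsics and any distortion apply to the point x, -y, -z); pixel columns grow to the right and rows downward; lengths in mm; the calibration is good to about 2 mm. A picture is of the moment at which its call begins. calibration takes no time and is no camera call.
- manip.sign_off(): hands the job in; it is judged then, once.
Trained networks look in the newest picture that a camera, given by its name, has taken for a name from the list of things; names that differ only in an ending like _2 or _b are one class to them, and where a whole thing is asked for, a point or a joint stands for the part that bears it (a point fixed in the world has none). Each returns a list of dicts, best first, with "score" (0 to 1); they miss things now and then, are a little off and sometimes report something else, mostly with a low value. They report only what shows in the picture. A call takes as long as a camera call.
- manip.cut_out(query, camera): "mask" (420x560 bool, what is visible of it) and "position" ([column, row] in pixels, amid what is visible of it).
The state is a dict: "clock": time; "joints": joint angles; "qd": joint speeds; "effort": joint torques, N m; "eef_pos": TCP position; "eef_rot": TCP orientation; "wrist_force": force on the tool from outside, world axes, zero at the start; "moment": the same for the moment, N m; "finger_gap": finger opening in mm; "finger_force": force on a finger pad.
Only numpy, scipy, OpenCV 4.12 (cv2) and the standard library are available. Lean on these libraries where they do the work, as an engineer would, in place of code of your own. Each camera call takes 0.05 s, during which the arm holds its last target. There are 200 camera calls.

## Working session

There is one attempt and no reset: what is moved stays moved. The work goes in short steps, Python scripts to look and compute and a shell command to move; the robot and the scene stay as the last step left them, time stands still between calls to the robot, and variables do not carry over. Pictures are saved under pics/ and viewed, at most 10 in all, crops included, and the job is handed in when it is done.

```bash
mkdir -p pics; cat > h.py <<'E'
import numpy as np, cv2
from cell import manip
def cloud(name, depth):
    c=manip.calibration(name);K=np.array(c["intrinsics"],float)
    v,u=np.mgrid[0:420,0:560]
    p=np.stack([u.ravel(),v.ravel()],1).astype(np.float64)[:,None]
    d=cv2.undistortPoints(p,K,np.array([c["k1"],0,0,0,0.]))[:,0]
    z=depth.ravel().astype(float)
    P=np.stack([d[:,0]*z,-d[:,1]*z,-z,np.ones_like(z)],1)@np.array(c["pose"]).T
    P=P[:,:3].reshape(420,560,3);P[depth==0]=np.nan
    return P
def shot(name,fn=None):
    im,d=manip.camera(name)
    if fn: cv2.imwrite(f"pics/{fn}.png",cv2.cvtColor(im,cv2.COLOR_RGB2BGR))
    return im,cloud(name,d)
def rect(P,m,lo,hi):
    q=P[m];q=q[np.isfinite(q).all(1)];q=q[(q[:,2]>lo)&(q[:,2]<hi)]
    if len(q)<10: return None
    r=cv2.minAreaRect(q[:,:2].astype(np.float32));return len(q),np.round(r[0],1),np.round(r[1],1),round(r[2],1),np.round(np.percentile(q[:,2],[2,50,98]),1)
E
cat > a.py <<'E'
from h import *
for n in ["top","side"]:
    im,P=shot(n,"0"+n)
    print(n,np.round(np.array(manip.calibration(n)["pose"])[:3,3]))
    for q in ["viewing_base","cork_a","waste_bin","lamp","beaker","tube_rack","timer"]:
        for r in manip.cut_out(q,n):
            if r["score"]>.3:
                print(q,round(r["score"],2),np.round(r["position"]),r["mask"].sum(),rect(P,r["mask"],-10,300))
print(manip.read_state())
E
python3 a.py
```

```text
top [ 299.   29. 1209.]
viewing_base 0.8 [208. 212.] 1784 (1775, array([544.6, 224.7]), array([176.9, 104.1]), 21.6, array([12. , 17.5, 23. ]))
cork_a 0.48 [200. 200.] 67 (67, array([584.9, 243.4]), array([25.9, 22.1]), 5.0, array([23.8, 38.2, 45.9]))
waste_bin 0.94 [269. 224.] 2757 (2741, array([515.2,  39.4]), array([189.4, 123.7]), 2.1, array([ 0.3,  6.4, 83.9]))
lamp 0.6 [342. 260.] 1164 (1155, array([ 424.2, -168.5]), array([155. ,  73.8]), 21.4, array([ 4.9, 41.6, 92.8]))
beaker 0.63 [420. 258.] 706 (704, array([ 438.8, -386.3]), array([72.3, 94.2]), 72.3, array([ 0.7, 40.2, 91.4]))
tube_rack 0.73 [292. 157.] 821 (820, array([744.3, -28.1]), array([113.3,  82.4]), 78.2, array([ 9.5, 31.7, 51.7]))
timer 0.7 [147. 268.] 550 (544, array([389.3, 393.7]), array([73.9, 73.4]), 18.7, array([-0.5, 16.9, 22.1]))
side [ 128.  804. 1287.]
viewing_base 0.93 [255. 266.] 1731 (1715, array([541.2, 220. ]), array([169.4, 119.3]), 21.7, array([ 1.2, 15.7, 22.1]))
cork_a 0.41 [234. 262.] 95 (93, array([587.6, 244.5]), array([24.4, 37.7]), 63.3, array([18. , 35.7, 42.7]))
waste_bin 0.96 [290. 217
[... 753 characters left out ...]
0.7, 14.9, 20.7]))
{'clock': 0.8, 'joints': array([-1.40061682e+00,  2.99876010e-01,  1.52098897e+00,  3.25676893e-05,
        1.32069305e+00, -6.65664163e-02]), 'qd': array([-0.00096533, -0.00066367, -0.00016657,  0.00102734, -0.00119145,
        0.00198015]), 'effort': array([-3.02981767e-03, -5.31637824e+01, -3.52907896e+01,  7.07957684e-02,
        2.12322775e-02, -4.39196890e-05]), 'eef_pos': array([ 129.01297454, -534.64479226,  404.66341537]), 'eef_rot': array([ 3.14155601e+00, -2.91819230e-05,  2.36737862e-01]), 'wrist_force': array([ 0.07003742, -0.14102605, -0.59078256]), 'moment': array([ 0.02725877, -0.01542935, -0.02653072]), 'finger_force': 0.0, 'finger_gap': 93.90215393755082}
```

```bash
cat > b.py <<'E'
from h import *
for n in ["top","side"]:
    im,P=shot(n)
    u,v=P[...,0],P[...,1]; t=np.radians(21.6);c,s=np.cos(t),np.sin(t)
    a=(u-544.6)*c+(v-224.7)*s;b=-(u-544.6)*s+(v-224.7)*c
    on=(abs(a)<75)&(abs(b)<50)
    print(n,"corkL",rect(P,on&(a<0),34,60),"corkR",rect(P,on&(a>0),34,60),"base",rect(P,(abs(a)<130)&(abs(b)<80),12,60))
    lm=(abs(u-425)<130)&(abs(v+170)<110)
    print("handle",rect(P,lm,82,110),"house",rect(P,lm,33,110))
    bm=(abs(u-515)<130)&(abs(v-39)<90)
    print("rim",rect(P,bm,72,100))
    w=cv2.resize(cv2.cvtColor(im,cv2.COLOR_RGB2BGR)[100:310,120:470] if n=="top" else cv2.cvtColor(im,cv2.COLOR_RGB2BGR),None,fx=2 if n=="top" else 1.4,fy=2 if n=="top" else 1.4,interpolation=cv2.INTER_CUBIC);cv2.imwrite(f"pics/1{n}.png",w)
E
python3 b.py
```

```text
top corkL (61, array([514. , 201.4]), array([26.3, 21. ]), 0.8, array([34.6, 38.3, 45.5])) corkR (63, array([584.6, 244. ]), array([25.3, 21.3]), 4.3, array([34.8, 39.1, 44.6])) base (1919, array([567.6, 220.3]), array([217.3, 130.2]), 20.7, array([13. , 18. , 40.4]))
handle (358, array([ 420.4, -165.5]), array([126.1,  23.3]), 22.0, array([83.3, 89.9, 94.5])) house (1103, array([ 421.6, -165.1]), array([147.7,  64.7]), 21.4, array([35. , 41.9, 93.5]))
rim (686, array([515.3,  37.3]), array([189.4, 120. ]), 2.3, array([75.2, 80.7, 85.1]))
side corkL (51, array([513.6, 203.2]), array([19.6, 26.4]), 83.5, array([34.1, 37. , 42.7])) corkR (59, array([583.7, 247.1]), array([24. , 23.8]), 9.8, array([34.3, 38.1, 45.7])) base (1625, array([542.4, 226.6]), array([172.7, 107.6]), 22.1, array([12.4, 16.8, 39.4]))
handle (268, array([ 421.7, -164.2]), array([122.6,  27. ]), 22.7, array([82.6, 88.2, 94.5])) house (1045, array([ 420.7, -159.9]), array([147.8,  64.2]), 20.1, array([33.7, 42.1, 92.7]))
rim (674, array([516.1,  39.4]), array([191.2, 123.4]), 1.9, array([72.7, 78.6, 84.7]))
```

View pics/1top.png

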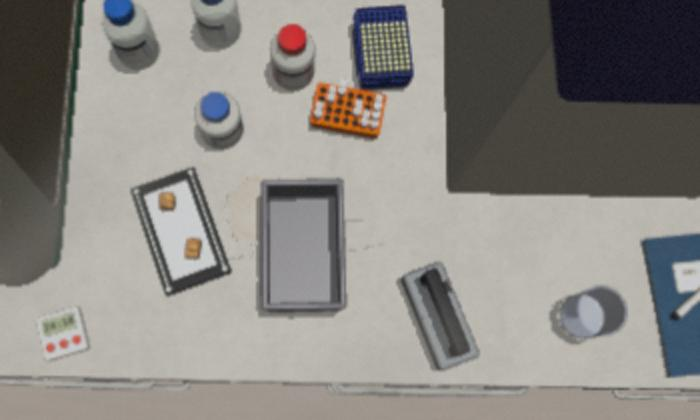

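View pics/1side.png

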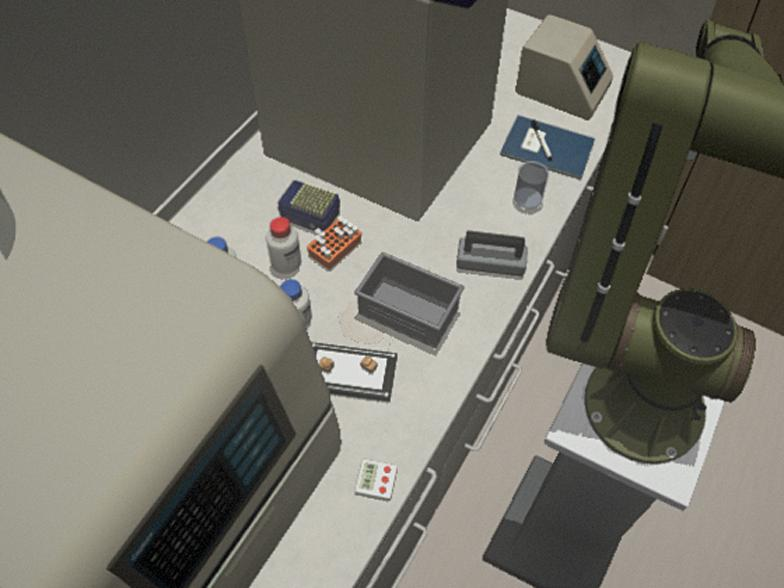

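Top view: lamp (right, crop ~440,315), bin (300,245), base with two corks at (193,247) and (167,201), bystanders clear; side view agrees. Moving over cork_a (514,202).

```bash
python3 -m creep '{"slide":[[2.4,4.6,0],[2.4,4.6,0],[2.4,4.6,0],[2.4,4.6,0],[2.4,4.6,0],[2.4,4.6,0],[2.4,4.6,0],[2.4,4.6,0]],"turn":[-0.05,-0.05,-0.05,-0.04,0,0,0,0],"claw":[0.65,0.65,0.65,0.65,0.65,0.65,0.65,0.65]}' 20
python3 -m creep '{"slide":[[2.4,4.6,0],[2.4,4.6,0],[2.4,4.6,0],[2.4,4.6,0],[2.4,4.6,0],[2.4,4.6,0],[2.4,4.6,0],[2.4,4.6,0]],"turn":[0,0,0,0,0,0,0,0],"claw":[0.65,0.65,0.65,0.65,0.65,0.65,0.65,0.65]}'
```

```text
clock: 1.9
eef_pos: [321.4, -165.0, 404.9]
eef_rot: [3.141, -0.001, 0.047]
wrist_force: [0.6, -0.9, -0.1]
finger_gap: 61.3
finger_force: 0.0
clock: 2.9
eef_pos: [513.6, 203.1, 404.7]
eef_rot: [-3.142, -0.0, 0.047]
wrist_force: [0.0, -0.1, -0.1]
finger_gap: 60.9
finger_force: 0.0
```

```bash
python3 -m creep '{"slide":[[0,-0.1,-4],[0,0,-4],[0,0,-4],[0,0,-3],[0,0,-2],[0,0,-1.2],[0,0,0],[0,0,0]],"turn":[0,0,0,0,0,0,0,0],"claw":[0.65,0.65,0.65,0.65,0.65,0.65,0.65,0.65]}'
python3 -m creep '{"slide":[[0,0,0],[0,0,0],[0,0,0],[0,0,0],[0,0,0],[0,0,0],[0,0,0],[0,0,0]],"turn":[0,0,0,0,0,0,0,0],"claw":[0.05,0.05,0.05,0.05,0.05,0.05,0.05,0.05]}' 15
```

```text
clock: 3.9
eef_pos: [513.3, 200.4, 223.5]
eef_rot: [-3.141, -0.001, 0.047]
wrist_force: [0.2, 0.5, 0.0]
finger_gap: 61.0
finger_force: 0.0
clock: 4.9
eef_pos: [513.0, 200.4, 222.7]
eef_rot: [-3.142, -0.0, 0.047]
wrist_force: [0.1, 0.1, 2.2]
finger_gap: 23.0
finger_force: 14.0
```

```bash
python3 -m creep '{"slide":[[0,0,2.5],[0,0,4],[0,0,4],[-0.6,-4,0],[-0.6,-4,0],[-0.6,-4,0],[-0.5,-4.2,0],[0,0,0]],"turn":[0,0,0,0,0,0,0,0],"claw":[0.05,0.05,0.05,0.05,0.05,0.05,0.05,0.05]}'
python3 -m creep '{"slide":[[0,0,-3.5],[0,0,-3.5],[0,0,0],[0,0,0],[0,0,0],[0,0,0],[0,0,0],[0,0,0]],"turn":[0,0,0,0,0,0,0,0],"claw":[0.05,0.05,0.05,0.4,0.4,0.4,0.4,0.4]}'
python3 -m creep '{"slide":[[0,0,4],[0,0,4.0],[1.9,4.1,0],[1.9,4.1,0],[1.9,4.1,0],[1.9,4.1,0],[1.9,4.2,0],[0,0,0]],"turn":[0,0,0.02,0.03,0,0,0,0],"claw":[0.4,0.4,0.65,0.65,0.65,0.65,0.65,0.65]}'
```

```text
clock: 5.9
eef_pos: [489.8, 36.5, 327.7]
eef_rot: [3.141, 0.0, 0.044]
wrist_force: [0.1, -0.5, -0.2]
finger_gap: 22.7
finger_force: 14.0
clock: 6.9
eef_pos: [490.0, 38.3, 257.8]
eef_rot: [3.142, -0.0, 0.047]
wrist_force: [-0.5, -0.8, -0.6]
finger_gap: 37.5
finger_force: 0.0
clock: 7.9
eef_pos: [585.3, 246.6, 336.8]
eef_rot: [-3.142, 0.001, 0.099]
wrist_force: [-0.2, 0.1, -0.0]
finger_gap: 60.5
finger_force: 0.0
```

```bash
cat > c.py <<'E'
from h import *
for n in ["side","top"]:
    im,P=shot(n,"2"+n)
    for r in manip.cut_out("cork_a",n): print(n,round(r["score"],2),np.round(r["position"]),rect(P,r["mask"],-10,300))
cv2.imwrite("pics/2c.png",cv2.resize(cv2.imread("pics/2side.png")[170:300,200:360],None,fx=4,fy=4,interpolation=cv2.INTER_CUBIC))
E
python3 c.py
```

```text
side 0.64 [299. 224.] (71, array([490.3,  35.2]), array([33.1, 28.9]), 73.0, array([ 8.6, 21.2, 29.2]))
```

View pics/2c.png

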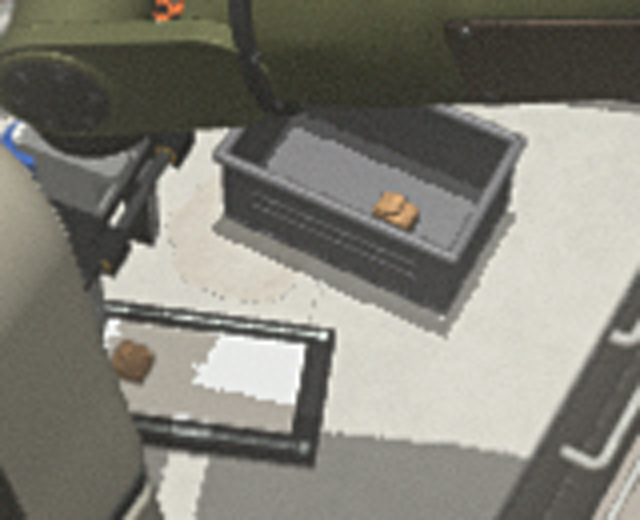

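Cork_a lies in the bin at crop (397,210), cork_b still on the plate (132,360). Grasp it.

```bash
python3 -m creep '{"slide":[[0,-0.1,-4],[0,0,-4],[0,0,-2.3],[0,0,-1.2],[0,0,0],[0,0,0],[0,0,0],[0,0,0]],"turn":[0,0,0,0,0,0,0,0],"claw":[0.65,0.65,0.65,0.65,0.65,0.65,0.05,0.05]}'
python3 -m creep '{"slide":[[0,0,0],[0,0,0],[0,0,0],[0,0,0],[0,0,0],[0,0,0]],"turn":[0,0,0,0,0,0],"claw":[0.05,0.05,0.05,0.05,0.05,0.05]}' 15
```

```text
clock: 9.1
eef_pos: [585.1, 243.4, 223.2]
eef_rot: [-3.141, -0.001, 0.097]
wrist_force: [-0.5, -1.3, -0.4]
finger_gap: 44.3
finger_force: 0.0
clock: 9.85
eef_pos: [585.0, 243.4, 222.7]
eef_rot: [-3.142, -0.0, 0.097]
wrist_force: [-1.1, 0.3, 2.3]
finger_gap: 23.8
finger_force: 15.0
```

```bash
python3 -m creep '{"slide":[[0,0,2.5],[0,0,4],[0,0,4],[-0.8,-4.1,0],[-0.8,-4.1,0],[-0.8,-4.1,0],[-0.8,-4.1,0],[-0.8,-4.1,0]],"turn":[0,0,0,0,0,0,0,0],"claw":[0.05,0.05,0.05,0.05,0.05,0.05,0.05,0.05]}'
python3 -m creep '{"slide":[[0,0,0],[0,0,-3.5],[0,0,-3.5],[0,0,0],[0,0,0],[0,0,0],[0,0,0],[0,0,0]],"turn":[0,0,0,0,0,0,0,0],"claw":[0.05,0.05,0.05,0.05,0.4,0.4,0.4,0.4]}'
python3 -m creep '{"slide":[[0,0,4],[0,0,4.0],[0,0,4],[-2.5,-4,0],[-2.5,-4,0],[-2.5,-4,0],[-2.5,-4,0],[-2.4,-4.1,0]],"turn":[0,0,0,0.07,0.07,0.07,0.07,0],"claw":[0.4,0.4,0.4,0.7,0.7,0.7,0.7,0.7]}'
```

```text
clock: 10.85
eef_pos: [544.6, 37.1, 327.7]
eef_rot: [3.142, -0.0, 0.097]
wrist_force: [1.0, -0.8, -0.2]
finger_gap: 23.8
finger_force: 15.0
clock: 11.85
eef_pos: [545.1, 38.4, 258.1]
eef_rot: [3.142, -0.001, 0.097]
wrist_force: [-0.2, 0.0, 0.1]
finger_gap: 37.8
finger_force: 0.0
clock: 12.85
eef_pos: [420.0, -163.7, 378.0]
eef_rot: [3.141, -0.0, 0.378]
wrist_force: [0.7, -0.2, -0.3]
finger_gap: 65.7
finger_force: 0.0
```

```bash
sed -i 's/"2"+n/"3"+n/;s/2side/3side/;s/2c/3c/' c.py; python3 c.py; python3 b.py | grep -v cork
```

```text
side 0.54 [300. 223.] (68, array([492.8,  40.3]), array([29.3, 23.6]), 14.6, array([11.9, 22.3, 31.4]))
side 0.4 [284. 215.] (75, array([537.4,  59.3]), array([26.4, 73. ]), 29.8, array([ 4.3, 22.3, 77.9]))
handle (28, array([ 473.6, -143.2]), array([10.1, 20.3]), 19.2, array([85.5, 90.2, 94.1])) house (119, array([ 479.2, -140.4]), array([22.8, 61.9]), 19.7, array([34.5, 40.7, 93. ]))
rim (684, array([515.2,  37.5]), array([189.5, 119.9]), 2.0, array([75. , 80.6, 85.6]))
handle (269, array([ 421.9, -164.1]), array([122.5,  31. ]), 21.7, array([82.8, 88.1, 93.8])) house (1045, array([ 420.4, -160.3]), array([148.6,  63.4]), 21.5, array([34. , 42. , 92.6]))
rim (684, array([516. ,  38.8]), array([190.7, 125.2]), 2.5, array([72.6, 78.5, 84.9]))
```

View pics/3side.png

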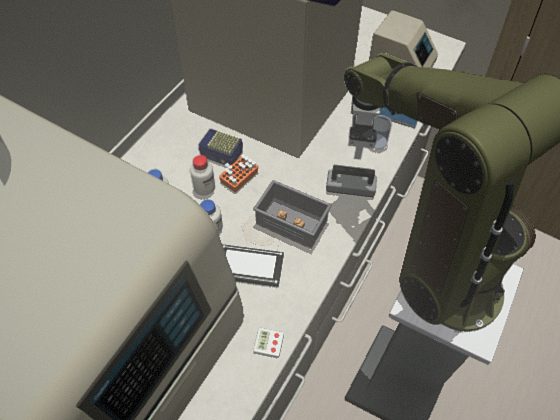

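Both corks are in the bin (283,215 and 300,223), lamp under the gripper. Descend onto the handle and grip.

```bash
python3 -m creep '{"slide":[[0.1,-0.1,-4],[0,0,-4],[0,0,-2.5],[0,0,-1.5],[0,0,0],[0,0,0],[0,0,0],[0,0,0]],"turn":[0,0,0,0,0,0,0,0],"claw":[0.7,0.7,0.7,0.7,0.7,0.7,0.7,0.7]}'
python3 -m creep '{"slide":[[0,0,0],[0,0,0],[0,0,0],[0,0,0],[0,0,0],[0,0,0],[0,0,0],[0,0,0]],"turn":[0,0,0,0,0,0,0,0],"claw":[0,0,0,0,0,0,0,0]}' 40
python3 -m creep '{"slide":[[0,0,1],[0,0,2],[0,0,3],[0,0,4],[0,0,4],[0,0,1.5],[0,0,0],[0,0,0]],"turn":[0,0,0,0,0,0,0,0],"claw":[0,0,0,0,0,0,0,0]}'
```

```text
clock: 14.15
eef_pos: [422.1, -163.7, 258.2]
eef_rot: [3.141, -0.001, 0.377]
wrist_force: [0.2, -0.1, -0.1]
finger_gap: 65.8
finger_force: 0.0
clock: 15.15
eef_pos: [422.0, -163.7, 257.6]
eef_rot: [3.142, 0.0, 0.377]
wrist_force: [0.5, -1.0, -2.1]
finger_gap: 21.9
finger_force: 40.0
clock: 16.15
eef_pos: [421.9, -163.6, 411.1]
eef_rot: [-3.14, 0.002, 0.377]
wrist_force: [-0.0, 0.1, -3.7]
finger_gap: 21.4
finger_force: 40.0
```

```bash
python3 -m creep '{"slide":[[0.6,2,0],[1.2,3.9,0],[1.2,3.9,0],[1.2,3.9,0],[1.2,3.9,0],[0.6,2,0],[0,0,0],[0,0,0]],"turn":[0,0,0,0,0,0,0,0],"claw":[0,0,0,0,0,0,0,0]}'
cat > d.py <<'E'
from h import *
for n in ["top","side"]:
    im,P=shot(n,"4"+n)
    for r in manip.cut_out("viewing_base",n)[:1]:
        print(n,round(r["score"],2),rect(P,r["mask"],10,26))
        # white plate
        m=r["mask"]&(im.min(2)>150); m=cv2.morphologyEx(m.astype(np.uint8),cv2.MORPH_OPEN,np.ones((3,3)))>0
        print("plate",rect(P,m,10,26))
    for r in manip.cut_out("lamp",n)[:1]: print("lamp",rect(P,r["mask"],100,300),rect(P,r["mask"],170,205))
E
python3 d.py
```

```text
clock: 17.15
eef_pos: [481.9, 31.8, 411.8]
eef_rot: [-3.141, 0.002, 0.377]
wrist_force: [0.3, 0.3, -3.6]
finger_gap: 21.7
finger_force: 40.0
top 0.72 (1935, array([545. , 224.8]), array([177.7, 103.8]), 21.3, array([12.6, 17.7, 22.9]))
plate (1031, array([545.5, 224.6]), array([141.4,  69.2]), 21.5, array([13.9, 18.6, 23.4]))
side 0.74 (1723, array([540.4, 225.3]), array([168. , 108.1]), 21.7, array([10.7, 16. , 21.6]))
plate (1040, array([544.2, 226.2]), array([139. ,  74.5]), 23.1, array([11.4, 16.8, 21.9]))
lamp (1398, array([480. ,  33.5]), array([150.2,  67.6]), 23.2, array([158.6, 193.3, 245.7])) (1033, array([480. ,  33.5]), array([150.2,  67.6]), 23.2, array([171.3, 192.6, 198.8]))
```

```bash
python3 -m creep '{"slide":[[0.7,2,0],[1.3,4,0],[1.3,4,0],[1.3,4,0],[1.1,3.3,0],[0.6,2,0],[0,0,0],[0,0,0]],"turn":[0,0,0,0,0,0,0,0],"claw":[0,0,0,0,0,0,0,0]}'
python3 -m creep '{"slide":[[0,0,-1.5],[0,0,-2.5],[0,0,-2.5],[0,0,-2],[0,0,-1.2],[0,0,-0.8],[0,0,0],[0,0,0]],"turn":[0,0,0,0,0,0,0,0],"claw":[0,0,0,0,0,0,0,0]}'
sed -i 's/"4"+n/"5"+n/;s/rect(P,r\["mask"\],170,205)/rect(P,r["mask"],75,100)/;s/,100,300)/,60,300)/' d.py; python3 d.py
```

```text
clock: 18.45
eef_pos: [545.0, 224.7, 412.5]
eef_rot: [3.141, 0.0, 0.376]
wrist_force: [-0.5, -0.0, -3.8]
finger_gap: 21.7
finger_force: 40.0
clock: 19.45
eef_pos: [545.1, 225.4, 308.3]
eef_rot: [3.142, -0.001, 0.377]
wrist_force: [0.1, 0.6, -3.9]
finger_gap: 21.7
finger_force: 40.0
top 0.74 (265, array([559.2, 186. ]), array([175.1,  21.3]), 21.7, array([11.7, 16.7, 22.6]))
plate None
side 0.76 (759, array([500.6, 232.4]), array([150. ,  95.7]), 48.3, array([10.5, 15.5, 21.4]))
plate (269, array([527.8, 241.2]), array([116.7,  26. ]), 20.9, array([10.9, 16.6, 22.1]))
lamp (933, array([528.9, 251.4]), array([147.8, 109.7]), 27.1, array([ 65.6,  89.3, 141.9])) (604, array([539.3, 231. ]), array([147.8,  64. ]), 27.1, array([76.4, 88.6, 94.8]))
```

View pics/5side.png

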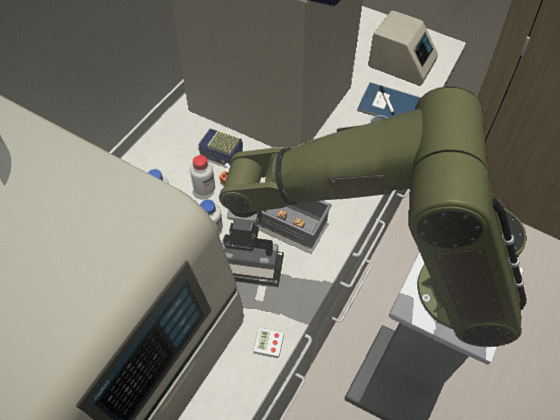

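The picture shows the lamp level over the base at (255,250), with both corks still in the bin at (283,215) and (300,223). The lamp is at about z = 50 mm, centred to within a few mm.

```bash
python3 -c "
from cell import manip
s=manip.read_state();print(s['eef_pos'],s['qd'].round(4),s['finger_force'],s['wrist_force'])
print(manip.sign_off())"
```

```text
[545.02536044 225.37014896 307.88943349] [-0.0001  0.0003  0.0015  0.0018  0.0006 -0.0004] 39.998931884765625 [-0.01762577  0.08613538 -3.92451787]
the job is handed in; nothing more can be done
None
```

I dropped both corks in the bin and handed the job in with the lamp held level, gripped at 40 N, about 32 mm above the plate and centred on it to within a few mm; the hand-in returned no verdict.

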